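Tilt the pan, scoop up the grinding balls and tip them into the tub

TASK

Raise the handle end of the white pan all the way, so that the steel grinding balls run together in its round end, and leave it raised. Then scoop up at least four of the five balls in one scoopful with the small scoop, lift them clear of the pan and tip them into the clear rectangular tub, not the beaker. Lay the scoop down flat on the bench; do not touch the balls with the fingers, leave no ball on the bench, and leave the tub and the things around in their places.

Things in the scene. Friction and masses are not known exactly. Their poses are not given: they have to be found in the camera images.
- pan (a joint): Tilt of the white pan about its hinge (rad): 0 = level (start), grows as the handle end is raised, 0.30 = end stop. The hinge is stiff (friction 2 N m, about 14 N upward at the handle); the pan stays where it is left. The hinge axis runs along y of pan_low, 9 mm below that point along its z. The pan's stand is fixed to the bench.
- pan_low (a point): On the pan's floor surface, centre of the curve of its round end; 36 mm above the bench when level. Moves with the pan: x points away from the handle to the round end (downhill when tilted, roughly away from the robot), y across, z square to the floor, up. The round end's inner wall is an arc of radius 32 mm about this point (for x over 16 mm); from x = -20 mm on the walls are 60 mm high.
- pan_back (a point): On the pan's floor at the middle of its straight back wall, at x = -130 mm of pan_low, same axes. The pan is 150 mm wide inside from here to x = -66 mm of pan_low; from there two straight walls close in at 30 degrees to the axis and meet the round end smoothly. Floor flat; walls 3 mm thick, 22 mm high, 60 mm round the round end.
- pan_handle (a point): Middle of the pan's handle, a round steel bar 12 mm thick, 90 mm long along y, with an arm at each end (middle 65 mm free); at x = -165, z = +45 mm in pan_low's frame, same axes; 26 mm clear gap to the back wall, bar centre 23 mm above its rim. Grip it from above, fingers on either side along x.
- ball1: polished steel ball, 15 mm diameter, 14 g, one of five alike (they are interchangeable); origin = its centre. It starts at rest on the level pan's floor; it rolls freely and is slippery (friction about 0.25).
- ball2: polished steel ball, 15 mm diameter, 14 g, one of five alike (they are interchangeable); origin = its centre. It starts at rest on the level pan's floor; it rolls freely and is slippery (friction about 0.25).
- ball3: polished steel ball, 15 mm diameter, 14 g, one of five alike (they are interchangeable); origin = its centre. It starts at rest on the level pan's floor; it rolls freely and is slippery (friction about 0.25).
- ball4: polished steel ball, 15 mm diameter, 14 g, one of five alike (they are interchangeable); origin = its centre. It starts at rest on the level pan's floor; it rolls freely and is slippery (friction about 0.25).
- ball5: polished steel ball, 15 mm diameter, 14 g, one of five alike (they are interchangeable); origin = its centre. It starts at rest on the level pan's floor; it rolls freely and is slippery (friction about 0.25).
- scoop: small steel scoop, white grip, 120 g. Origin: underside of the bowl at the centre of its round nose; x to the nose, y across, z up. Bowl floor 1.6 mm thick, 54 mm wide; the nose is an open half disc of radius 27 mm; from x = 0 back to x = -45 mm it has side walls, and a back wall there, 22 mm high, 2 mm thick. Starts lying flat on the bench, nose roughly away from the robot.
- scoop_grip (a point): Centre of the scoop's grip bar, at x = -75, y = 0, z = +70 mm in the scoop's frame; same axes. The bar is 80 mm long along x, 16 mm wide along y, 20 mm high, and 60 mm clear above the bench behind the bowl.
- scoop_bowl (a point): Point inside the scoop's bowl, at x = -10, y = 0, z = +8 mm in the scoop's frame; same axes.
- tub: clear open rectangular plastic tub, 82 mm (x) by 154 mm (y) by 69 mm high, 100 g, loose; about 64 by 122 mm clear inside at the floor, inner floor 6 to 8 mm above the bench. Origin: centre of its underside, z up.
- beaker: bystander: round clear beaker, 63 mm diameter, 76 mm high; origin at the centre of its underside
- timer: bystander: flat bench timer, 60 x 66 x 18 mm; origin at the centre of its underside
- brown_jar: bystander: small brown jar with a white cap, 32 mm diameter, 59 mm high; origin at the centre of its underside
There are look-alikes about, which are no part of the job. What is shaped like the scoop but green, red or turquoise is not meant.

How it is judged:
By the outcome, as a careful person would: the job done as asked, in the order asked, and still so for the second after the job is handed in, with the robot touching nothing.
It also fails if it takes over 72 s, if anything falls off the work surface, if the arm or the gripper's body presses on something with over 40 N, if the wrist force passes 120 N, or if a joint passes its speed limit or range.

ROBOT

A 7-joint arm with a two-finger parallel gripper is mounted at the origin on a cart in front of the work surface, level with it; the furniture and walls round the work are solid. World frame = base frame: x ahead of the robot, y to its left, z up, the work surface at z = 0. Lengths are in m, angles in rad, forces in N, time in s.
With the tool pointing down it reaches from about 0.35 to 0.9 m from the base axis. Payload 8.1 kg.
Tool frame: the origin (TCP) lies at the very end of the fingers, on their centre line; the grasp point (between the pads) lies 19 mm behind it; z points along the fingers, y is the direction in which the jaws open and shut (so a half turn about z gives the same grasp; the last joint's range is limited). The gripper opens to 85 mm and grips with 20 to 120 N. Pads are 22 mm wide; open, the fingers measure 114 mm over their backs; the gripper's body (76 mm by 85 mm) begins 54 mm behind the grasp point. The pads swing forward as they close: fully open they stand 13 mm farther back than shut.
Start: joints at [-1.381, 0.434, 0.025, 1.573, -0.012, 1.134, -0.075], TCP at [0.18, 0.598, 0.231] pointing down, gripper open.
Joint ranges: [-2.62, 2.62], [-0.44, 2.09], [-1.27, 1.32], [0.08, 2.57], [-1.32, 4.46], [0.12, 2], [-2.74, 2.74]. Speed limits (rad/s): [2.22, 2.22, 3.01, 3.01, 3.14, 3.14, 3.14].

INTERFACE

Orientations are given as a unit quaternion [x, y, z, w].
In Python, from bench import move_to, movel, move_joints, move_gripper, dwell, solve_ik, state, get_image, calibration, IKError, sign_off gives the robot as it stands. Calls block until the motion is done:
- move_to(position, orientation): joint-space move of the TCP to a pose.
- movel(position, attitude=None, rate=0.15, guard=None): straight line of the TCP; attitude=None keeps the orientation; rate is the mean speed in m/s. With guard (N) it stops when the force on the tool has changed by that much, and returns True; else False.
- move_joints(angles): joint-space move.
- move_gripper(opening): opening from 0.0 (shut) to 1.0 (fully open); the grip force is fixed at half the most; returns when the fingers have stopped.
- dwell(seconds).
- solve_ik(position, orientation): joint angles nearest the present ones, or None.
- state(): the state.
- get_image(name): name is "side" or "top"; returns the picture (480x640x3 uint8, blue, green, red); there is no depth.
- calibration(name): a dict with "K" (3x3 intrinsics, pixels), "dist" ([k1, k2, p1, p2, k3] as OpenCV has them; the pictures are not rectified), "view" (4x4, takes a point from world to camera coordinates). Camera axes: x right, y down, z forward; pixel columns grow to the right and rows downward; lengths in m; the calibration is good to about 2 mm. A picture is of the moment at which its call begins. calibration takes no time and is no camera call.
A pose or a line that the arm cannot do raises IKError and nothing moves.
- sign_off(): hands the job in, once; it reports no verdict.
The state is a dict: "time": time; "joint_positions": joint angles; "dq": joint speeds; "joint_efforts": joint torques, N m; "position": TCP position; "tcp_rot": TCP orientation; "contact_force": force on the tool from outside, world axes, zero at the start; "ft_torque": the same for the moment, N m; "grip_width": opening from 0.0 (shut) to 1.0 (fully open).
Only numpy, scipy, OpenCV 4.12 (cv2) and the standard library are available. Lean on these libraries where they do the work, as an engineer would, in place of code of your own. Each camera call takes 0.05 s, during which the arm holds its last target.

## Working session

There is one attempt and no reset: what is moved stays moved. The work goes in short steps, each a Python script; the robot and the scene stay as the last script left them, time stands still between calls to the robot, and variables do not carry over. Pictures are saved under pics/ and viewed, and the job is handed in when it is done.

```bash
ls; mkdir -p pics; python3 - <<'E'
from bench import *
import cv2,numpy as np
for n in("side","top"):
    im=get_image(n);cv2.imwrite(f"pics/{n}0.png",im)
    c=calibration(n);print(n,np.round(c["K"],1).tolist(),np.round(c["dist"],4),np.round(c["view"],4).tolist())
s=state();print(s)
E
```

```text
pics
side [[445.5, 0.0, 319.5], [0.0, 445.5, 238.9], [0.0, 0.0, 1.0]] [0.0128 0.     0.     0.     0.    ] [[0.9872, -0.159, 0.0083, -0.6003], [-0.0625, -0.4351, -0.8982, 0.1502], [0.1464, 0.8862, -0.4395, 0.9486], [0.0, 0.0, 0.0, 1.0]]
top [[457.2, 0.0, 328.6], [0.0, 457.2, 249.3], [0.0, 0.0, 1.0]] [-0.0025  0.      0.      0.      0.    ] [[0.024, -0.9996, -0.0139, 0.0759], [-0.9906, -0.0219, -0.1349, 0.5913], [0.1346, 0.017, -0.9908, 1.2516], [0.0, 0.0, 0.0, 1.0]]
{'time': 0.1, 'joint_positions': array([-1.38061556,  0.43514013,  0.02498625,  1.57400483, -0.0116157 ,
        1.13398636, -0.07512556]), 'dq': array([ 0.00163904, -0.00146913,  0.00038571,  0.00048036, -0.00086678,
       -0.00037969,  0.00218788]), 'joint_efforts': array([ 2.19785790e-03, -6.71751380e+01,  1.02752566e+00, -3.16906571e+01,
        1.57111912e-02,  7.17445815e-03,  4.37106632e-05]), 'position': array([0.18030766, 0.59795891, 0.23061326]), 'tcp_rot': array([ 1.45923990e-01,  9.89295559e-01, -6.95391647e-04, -4.28714830e-05]), 'contact_force': array([ 0.97035698,  0.13696213, -0.46125864]), 'ft_torque': array([-0.00413032, -0.09365528, -0.02076109]), 'grip_width': 1.0005642780675483}
```

View pics/side0.png

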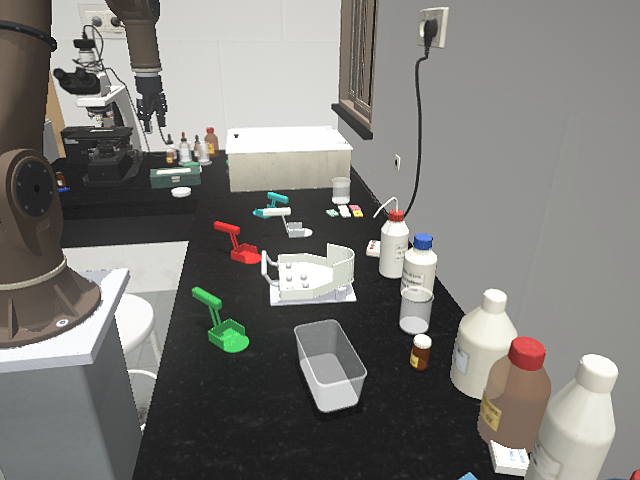

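View pics/top0.png

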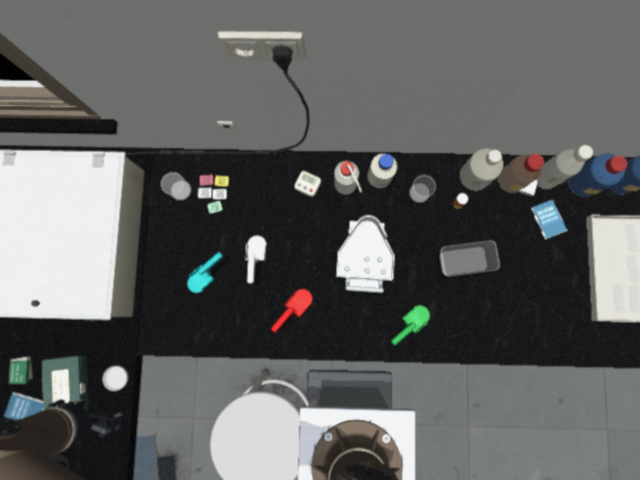

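```bash
cat > h.py <<'E'
from bench import *
import cv2,numpy as np
from scipy.spatial.transform import Rotation as R
C={n:calibration(n) for n in("side","top")}
def proj(n,P):
    c=C[n];V=np.array(c["view"]);P=np.atleast_2d(P).astype(float)
    return cv2.projectPoints(P,cv2.Rodrigues(V[:3,:3])[0],V[:3,3],np.array(c["K"]),np.array(c["dist"],float))[0][:,0]
def unproj(n,uv,z):
    c=C[n];V=np.array(c["view"]);p=cv2.undistortPoints(np.array(uv,float).reshape(-1,1,2),np.array(c["K"]),np.array(c["dist"],float))[:,0]
    d=np.c_[p,np.ones(len(p))]@V[:3,:3];o=-V[:3,:3].T@V[:3,3]
    return o+d*((z-o[2])/d[:,2])[:,None]
def crop(im,x,y,w,h,k,f,lines=(),n=None):
    o=cv2.resize(im[y:y+h,x:x+w],None,fx=k,fy=k,interpolation=cv2.INTER_CUBIC)
    for L,col in lines:
        uv=((proj(n,L)-[x,y]+.5)*k-.5).round().astype(int)
        cv2.polylines(o,[uv.reshape(-1,1,2)],False,col,1,cv2.LINE_AA)
    for g in range(0,w,10):
        cv2.putText(o,str(x+g),(g*k,8),0,.3,(0,0,255),1)if g%20==0 else None
    for g in range(0,h,10):
        cv2.putText(o,str(y+g),(0,g*k+4),0,.3,(0,0,255),1)
    cv2.imwrite("pics/"+f,o)
def T(x,y,z,yaw,tilt=0):
    return np.array([x,y,z]),R.from_euler("zy",[yaw,tilt])
def tr(t,P): return t[1].apply(np.atleast_2d(P))+t[0]
E
python3 - <<'E'
from h import *
t=cv2.imread("pics/top0.png");s=cv2.imread("pics/side0.png")
crop(t,325,205,80,100,6,"a1.png");crop(t,180,225,100,80,7,"a2.png")
crop(s,245,180,115,130,5,"a3.png");crop(t,430,230,80,60,7,"a4.png")
E
```

```text
(no output)
```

View pics/a1.png

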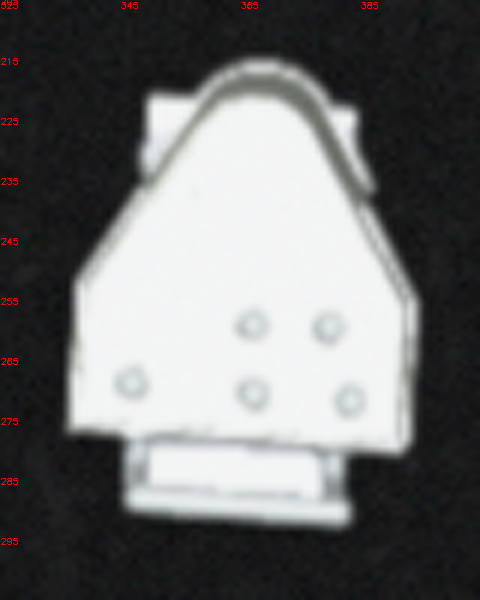

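View pics/a2.png

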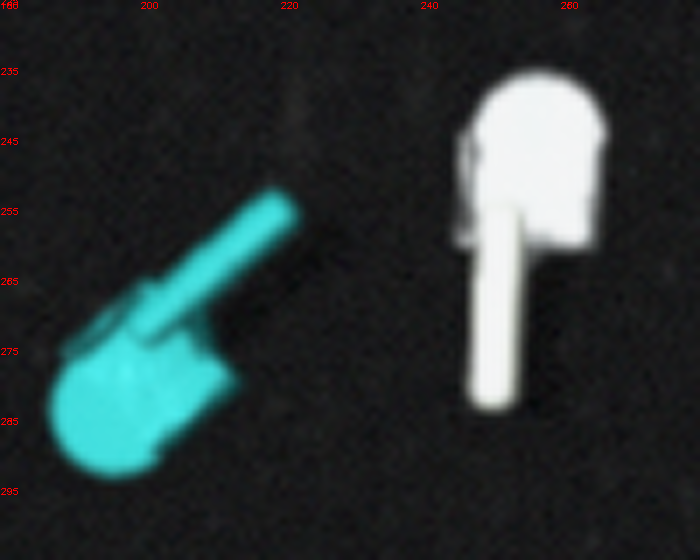

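View pics/a3.png

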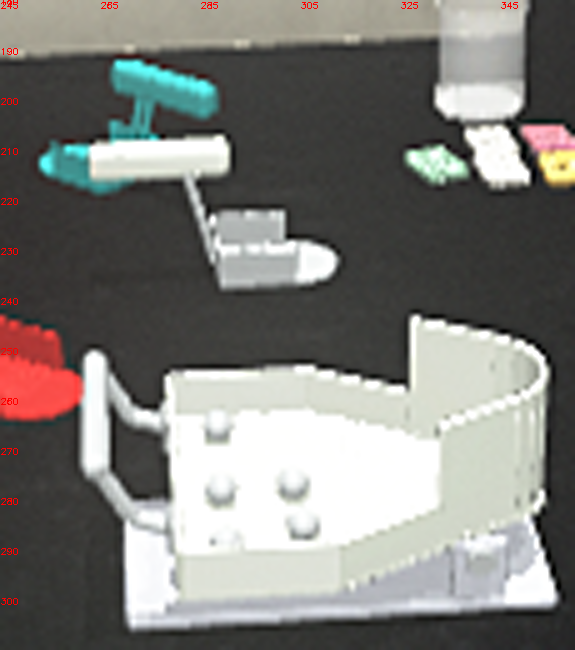

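View pics/a4.png

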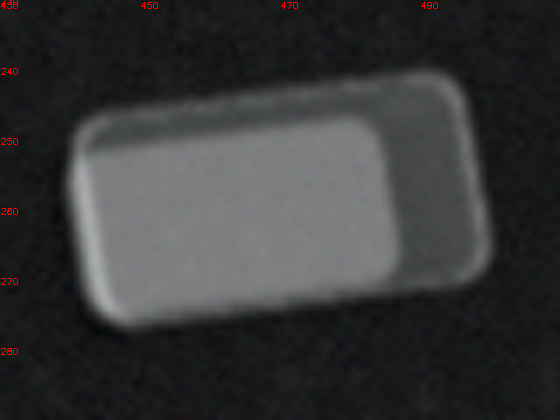

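```bash
cat > fit.py <<'E'
from h import *
from scipy.optimize import least_squares
def fit(x0,obs,z=0.0):
    f=lambda p:np.concatenate([(proj(n,tr(T(p[0],p[1],z,p[2]),np.array(P)/1000))[0]-uv) for n,P,uv in obs])
    r=least_squares(f,x0,loss="soft_l1");print(np.round(r.x,4));print(np.round(r.fun.reshape(-1,2),1).tolist());return r.x
def panlines(p,tilt=0):
    # tilt about hinge (0,0,-9mm)
    yaw=p[2];Rz=R.from_euler("z",yaw);hinge=np.array([p[0],p[1],.036-.009])
    Rt=R.from_euler("zy",[yaw,tilt]);t=(hinge+Rt.apply([0,0,.009]),Rt)
    a=np.radians(np.linspace(-60,60,25));arc=np.c_[35*np.cos(a),35*np.sin(a),0*a]
    out=[]
    lo=lambda z:np.array([[-20,-52,z],[-66,-78,z],[-133,-78,z],[-133,78,z],[-66,78,z],[-20,52,z]])/1000.
    hi=np.r_[[[-20,-52,60]],arc+[0,0,60],[[-20,52,60]]]/1000
    bar=np.array([[-165,-45,45],[-165,45,45]])/1000.
    a2=np.radians(np.linspace(-60,60,25));inn=np.r_[[[-130,-75,0],[-66,-75,0]],np.c_[32*np.cos(a2),32*np.sin(a2),0*a2],[[-66,75,0],[-130,75,0],[-130,-75,0]]]/1000
    return t,[(tr(t,lo(22)),(0,0,255)),(tr(t,hi),(0,200,0)),(tr(t,bar),(255,0,0)),(tr(t,inn),(255,0,255))]
def scooplines(t):
    a=np.radians(np.linspace(-90,90,25));
    fl=np.r_[[[-45,-27,0]],np.c_[27*np.cos(a),27*np.sin(a),0*a],[[-45,27,0],[-45,-27,0]]]/1000
    rim=np.array([[0,-27,22],[-45,-27,22],[-45,27,22],[0,27,22]])/1000.
    g=lambda z:np.array([[-35,-8,z],[-115,-8,z],[-115,8,z],[-35,8,z],[-35,-8,z]])/1000.
    return [(tr(t,fl),(0,0,255)),(tr(t,rim),(0,200,0)),(tr(t,g(80)),(255,0,0)),(tr(t,g(60)),(255,0,255))]
def tublines(t):
    b=lambda a,c,z:np.array([[-a,-c,z],[a,-c,z],[a,c,z],[-a,c,z],[-a,-c,z]])/1000.
    return [(tr(t,b(41,77,69)),(0,0,255)),(tr(t,b(32,61,7)),(255,0,255))]
E
cat > fit0.py <<'E'
from fit import *
pan=fit([.5,.0,0],[("top",[-133,78,22],(336,277)),("top",[-133,-78,22],(393.2,280.7)),("top",[-165,45,45],(345.7,288)),("top",[-165,-45,45],(383.2,290.7)),
("top",[-66,78,22],(337.2,251)),("top",[-66,-78,22],(394,253.5)),("top",[35,0,60],(368,215)),
("side",[-20,50.3,60],(327,243.5)),("side",[-133,78,22],(278.5,255)),("side",[-133,-78,22],(281,291)),("side",[-165,45,45],(263.5,252)),("side",[-165,-45,45],(263.5,272.5))],.036)
sc=fit([.5,.3,0],[("top",[27,0,0],(256.3,235.2)),("top",[-115,0,80],(249,283.5)),("top",[-45,-27,0],(264.7,259.8)),("top",[-45,27,22],(245.3,259.5)),("top",[0,27,22],(245.5,243.5)),
("side",[27,0,0],(312.5,231)),("side",[-45,27,22],(288,222)),("side",[-45,-27,22],(289,228.5))])
tub=fit([.5,-.3,0],[("top",[41,77,69],(440.5,246)),("top",[41,-77,69],(494.5,240)),("top",[-41,-77,69],(498.5,270)),("top",[-41,77,69],(443.5,276)),
("side",[-41,77,69],(297,324)),("side",[41,77,69],(333,321)),("side",[41,-77,69],(364,373)),("side",[-41,-77,69],(320,386))])
import json;json.dump(dict(pan=list(pan),sc=list(sc),tub=list(tub)),open("poses.json","w"))
t=cv2.imread("pics/top0.png");s=cv2.imread("pics/side0.png")
_,L=panlines(pan);L+=scooplines(T(sc[0],sc[1],0,sc[2]))+tublines(T(tub[0],tub[1],0,tub[2]))
crop(t,325,205,80,100,6,"b1.png",L,"top");crop(t,225,225,60,70,8,"b2.png",L,"top")
crop(s,245,200,115,110,6,"b3.png",L,"side");crop(t,430,230,80,60,7,"b4.png",L,"top")
uv=np.array([[346.5,268.6],[366.7,258.9],[379.4,259.3],[366.8,270.4],[383,271.5]])
b=unproj("top",uv,.0435);print(np.round(b,3))
E
python3 fit0.py
python3 -c "
import cv2,numpy as np
I=[cv2.imread(f'pics/b{i}.png') for i in (1,2,3,4)]
cv2.imwrite('pics/bb.png',np.hstack([cv2.resize(I[0],(400,500)),cv2.resize(I[1],(400,467))[:500].__class__(cv2.copyMakeBorder(cv2.resize(I[1],(400,467)),0,33,0,0,0)) if 0 else cv2.resize(I[1],(400,500))]))"
```

```text
[ 0.6459 -0.0167 -0.0353]
[[0.3, -2.0], [-0.4, -2.5], [2.2, -1.2], [-2.0, -2.0], [0.5, -0.0], [-0.2, 0.7], [0.4, -0.8], [-1.2, -0.4], [-1.7, -0.5], [-1.2, -1.0], [-0.6, 1.1], [-0.1, 0.6]]
[0.6054 0.3031 0.0082]
[[-0.0, -0.2], [0.3, -1.9], [-0.1, -0.3], [-0.6, -1.1], [-0.2, -0.6], [-1.3, 0.6], [-2.3, 0.6], [-1.4, 1.7]]
[ 0.5705 -0.296   0.1356]
[[-1.9, 0.2], [-0.5, -0.1], [0.3, -0.6], [-0.6, -0.3], [-6.2, 1.1], [1.4, -3.6], [2.5, 2.1], [-4.7, 0.2]]
[[ 0.535  0.038  0.044]
 [ 0.564 -0.018  0.044]
 [ 0.564 -0.054  0.044]
 [ 0.532 -0.019  0.044]
 [ 0.53  -0.064  0.044]]
```

View pics/b1.png

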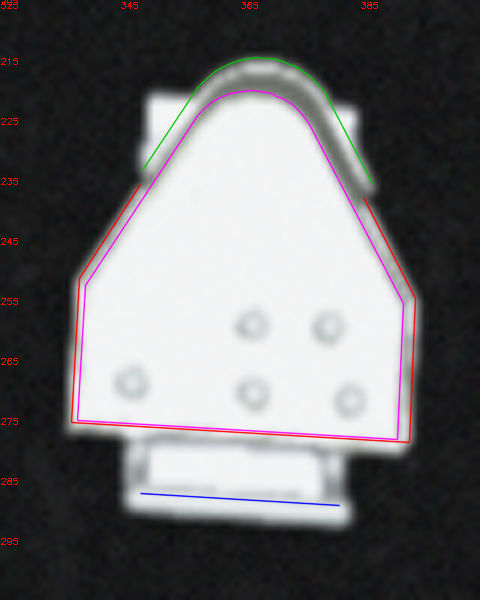

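View pics/b2.png

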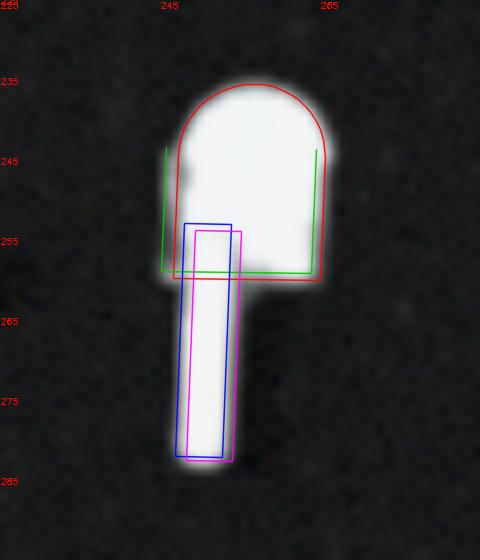

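View pics/b3.png

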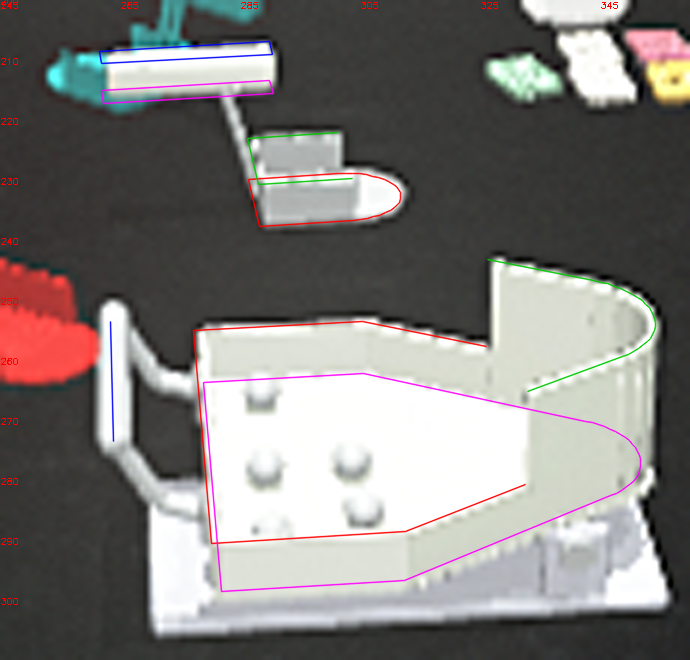

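View pics/b4.png

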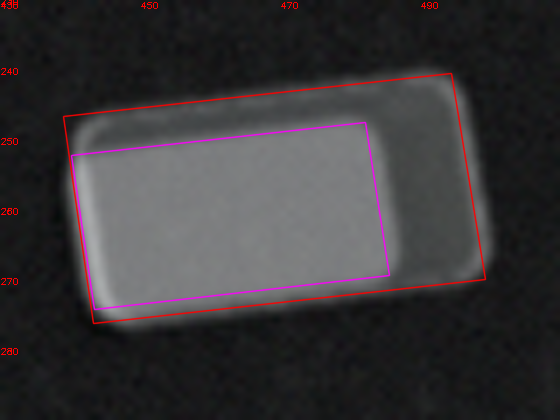

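Scoop candidates (top view): white grip and steel bowl (255,258), turquoise (203,272), red (293,308), green (411,324). The close crop a2 confirms the white-gripped one at (255,258). The tub is the rectangular one at (469,258). The round beakers at (422,187) and (175,185) are not meant.

```bash
cat >> h.py <<'E'
import json
def PO(): return {k:np.array(v) for k,v in json.load(open("poses.json")).items()}
# pan frame incl. tilt
def panT(tilt,p=None):
    p=PO()["pan"] if p is None else p
    Rt=R.from_euler("zy",[p[2],tilt]);h=np.array([p[0],p[1],.027]);return h+Rt.apply([0,0,.009]),Rt
# tool orientation: cols tool axes given in object frame; handle grip: tool y along +-x, z down
def handle_pose(tilt,s=1,dz=0):
    t=panT(tilt);c=tr(t,[-.165,0,.045])[0]
    M=np.array([[0,s,0],[s,0,0],[0,0,-1.]]).T
    r=t[1]*R.from_matrix(M)
    return c+r.apply([0,0,.019-dz]),r.as_quat()
GX,GZ=-.068,.070
def scoop_tcp(o,r,s=1,dz=0):
    # scoop origin o, rotation r -> TCP ; tool y along s*scoop y
    rr=r*R.from_matrix(np.array([[-s,0,0],[0,s,0],[0,0,-1.]]))
    return o+r.apply([GX,0,GZ])+rr.apply([0,0,.019-dz]),rr.as_quat()
E
python3 - <<'E'
from h import *
p=PO();print(state()["time"])
def show(n,q): 
    try: j=solve_ik(*q)
    except Exception as e: j=e
    print(n,None if j is None else np.round(j,2))
for s in(1,-1):
    print("s",s)
    for tl in(0,.3): show("h",handle_pose(tl,s))
    show("hh",handle_pose(0,s,.08))
    sc=p["sc"];show("sc",scoop_tcp(np.r_[sc[:2],0],R.from_euler("z",sc[2]),s))
    t=panT(.3)
    for a,pi in((-.045,.04),(0,.04),(.003,-.6)):
        o=tr(t,[a,0,0])[0];show("pan",scoop_tcp(o,t[1]*R.from_euler("y",pi),s))
    tub=p["tub"]
    for yaw in(0,-.7,-1.43,-2.2,1.7):
      for pitch in(-.3,.5,.9):
        r=R.from_euler("zy",[yaw,pitch]);tip=np.r_[tub[:2],.075]
        show(f"tub{yaw} {pitch}",scoop_tcp(tip-r.apply([.027,0,0]),r,s))
print(state()["time"])
E
```

```text
0.1
s 1
h [-0.51  0.48  0.56  2.13 -0.42  0.64  0.32]
h [-0.51  0.62  0.66  1.81 -0.36  1.16  0.28]
hh [-0.64  0.36  0.72  2.07 -0.32  0.83  0.23]
sc [-0.64  0.61  0.06  1.78 -0.05  0.75  1.02]
pan [-0.28  0.66  0.35  1.59 -0.21  1.28  1.67]
pan [-0.24  0.74  0.32  1.47 -0.21  1.32  1.66]
pan [-0.28  0.44  0.23  2.17 -0.22  0.25  1.66]
tub0 -0.3 [ 0.85  0.41 -0.34  2.11 -0.06  0.39  2.17]
tub0 0.5 [-0.05  0.82  0.74  1.38 -0.24  1.53  2.25]
tub0 0.9 None
tub-0.7 -0.3 [ 0.42  0.35  0.02  2.16 -0.37  0.38  1.63]
tub-0.7 0.5 [-0.18  0.85  0.82  1.41 -0.32  1.55  1.52]
tub-0.7 0.9 None
tub-1.43 -0.3 [-0.02  0.38  0.45  2.1  -0.6   0.49  1.02]
tub-1.43 0.5 [-0.16  0.92  0.73  1.29 -0.34  1.58  0.7 ]
tub-1.43 0.9 None
tub-2.2 -0.3 [-0.07  0.46  0.53  1.92 -0.61  0.61  0.22]
tub-2.2 0.5 [-0.14  1.09  0.85  1.08 -0.49  1.68 -0.03]
tub-2.2 0.9 None
tub1.7 -0.3 [-0.07  0.8   1.15  1.82 -1.16  1.06 -1.46]
tub1.7 0.5 [ 0.03  1.2   1.14  0.97 -0.63  1.77 -2.11]
tub1.7 0.9 None
s -1
h [-0.85  0.72  1.15  2.16 -0.9   0.87 -2.32]
h [-0.75  0.84  1.15  1.83 -0.66  1.32 -2.52]
hh [-0.91  0.52  1.16  2
[... 158 characters left out ...]
 -1.2 ]
pan [-0.37  0.45  0.35  2.17 -0.43  0.26 -1.28]
tub0 -0.3 [-0.21  0.64  1.15  2.18 -1.21  0.86  0.16]
tub0 0.5 [-0.2   0.98  1.13  1.4  -0.48  1.61 -0.64]
tub0 0.9 None
tub-0.7 -0.3 [-0.27  0.49  0.96  2.21 -1.07  0.65 -0.8 ]
tub-0.7 0.5 [-0.29  1.    1.14  1.42 -0.53  1.63 -1.4 ]
tub-0.7 0.9 None
tub-1.43 -0.3 [-0.46  0.61  1.15  2.13 -1.12  0.8  -1.62]
tub-1.43 0.5 [-0.3   1.08  1.14  1.31 -0.61  1.68 -2.2 ]
tub-1.43 0.9 None
tub-2.2 -0.3 [ 0.94  0.59 -0.89  1.84  0.63  0.68  2.26]
tub-2.2 0.5 [ 0.58  1.17 -1.07  0.98  0.83  1.91  2.25]
tub-2.2 0.9 None
tub1.7 -0.3 [ 0.11  0.62  0.77  1.81 -0.89  0.83  1.48]
tub1.7 0.5 [ 0.08  1.13  0.93  0.96 -0.47  1.72  0.93]
tub1.7 0.9 None
0.1
```

```bash
python3 - <<'E'
from h import *
q=handle_pose(0,1,.07)
move_to(*q);s=state();print(s["time"],s["position"]-q[0],s["contact_force"],s["joint_positions"].round(2))
for n in("top","side"): cv2.imwrite(f"pics/c_{n}.png",get_image(n))
t=cv2.imread("pics/c_top.png");s=cv2.imread("pics/c_side.png")
from fit import *
p=PO();_,L=panlines(p["pan"])
g=state();r=R.from_quat(g["tcp_rot"]);o=g["position"]
L+=[((np.array([o+r.apply([0,-.05,0]),o+r.apply([0,.05,0])])),(255,255,0)),((np.array([o,o+r.apply([0,0,-.1])])),(255,255,0))]
crop(t,315,200,100,110,5,"c1.png",L,"top");crop(s,225,160,130,150,5,"c2.png",L,"side")
E
```

```text
2.5417 [ 2.84064183e-04  1.08566796e-03 -7.09180069e-06] [-0.25070411 -0.89214616  0.93617495] [-0.63  0.37  0.71  2.08 -0.34  0.8   0.25]
```

View pics/c1.png

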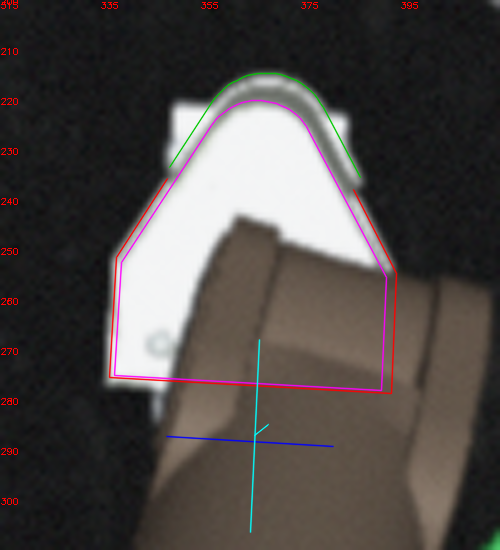

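View pics/c2.png

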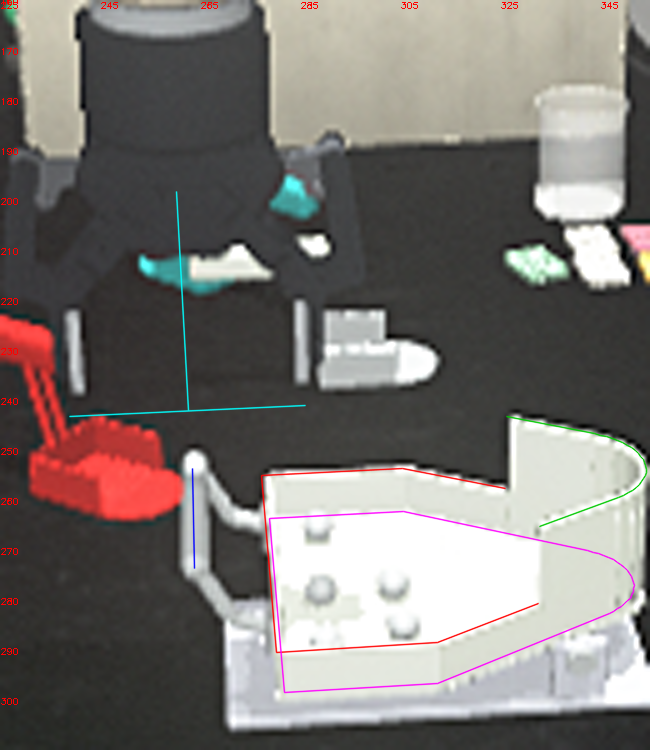

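```bash
python3 - <<'E'
from h import *
q=handle_pose(0,1,0)
off=R.from_euler("z",-.0353).apply([.001,0,0])
print(movel(q[0]+off,q[1],rate=.12,guard=8))
for w in(.22,.18,.16,.14):
    move_gripper(w);s=state();print(w,s["time"],s["grip_width"],s["position"].round(4),s["contact_force"].round(1),s["ft_torque"].round(2))
    if np.abs(s["contact_force"]).max()>4:break
cv2.imwrite(f"pics/d_side.png",get_image("side"))
crop(cv2.imread("pics/d_side.png"),225,160,130,150,5,"d2.png",[],"side")
E
```

```text
False
0.22 4.0167 0.21806187090494877 [ 0.482  -0.0109  0.062 ] [ 0.3  0.  -0.2] [ 0.07  0.01 -0.02]
0.18 4.2333 0.1849759672448984 [ 0.4819 -0.0109  0.0619] [-0.1 -0.4  1. ] [ 0.04  0.16 -0.  ]
0.16 4.45 0.15980739825014276 [ 0.4811 -0.0109  0.0618] [-3.9  0.2  1.5] [0.04 0.85 0.01]
0.14 4.6667 0.14058700943723784 [ 0.4803 -0.0108  0.0616] [-7.   0.7  4.2] [ 0.03  1.44 -0.04]
```

View pics/d2.png

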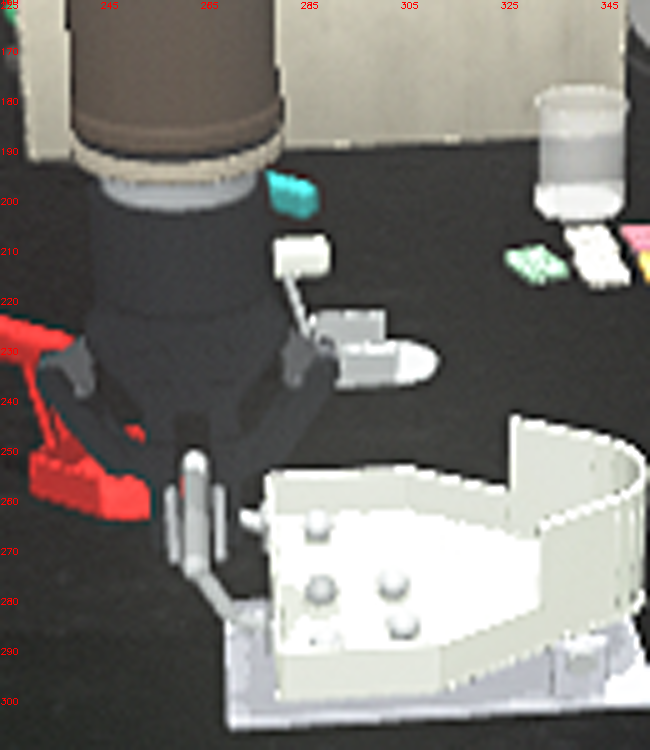

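```bash
python3 - <<'E'
from h import *
d=json.load(open("poses.json"));d["pan"][0]-=.0007;json.dump(d,open("poses.json","w"))
move_gripper(0.0);s=state();print(s["time"],s["grip_width"],s["position"].round(4),s["contact_force"].round(1),s["ft_torque"].round(2))
N=6
for i in range(1,N+1):
    q=handle_pose(.3*i/N,1);g=movel(*q,rate=.06 if i<N else .03,guard=45)
    s=state();print(i,g,round(s["time"],2),(s["position"]-q[0]).round(4),s["contact_force"].round(1),s["ft_torque"].round(2),round(s["grip_width"],3))
    if g:break
for n in("top","side"): cv2.imwrite(f"pics/e_{n}.png",get_image(n))
E
python3 - <<'E'
from fit import *
p=PO();_,L=panlines(p["pan"],.3)
t=cv2.imread("pics/e_top.png");s=cv2.imread("pics/e_side.png")
crop(s,225,160,140,150,5,"e2.png",L,"side")
E
```

```text
4.9333 0.11501112801762488 [ 0.4802 -0.0108  0.0618] [-8.2  0.2  7.1] [ 0.05  1.66 -0.11]
1 False 5.22 [ 0.0001 -0.0001  0.0002] [-4.3 -0.6 10.4] [ 0.11  1.12 -0.16] 0.117
2 False 5.51 [ 0.     -0.0002  0.0001] [-4.1 -0.5  9.7] [ 0.    1.02 -0.1 ] 0.117
3 False 5.8 [-0.     -0.0004  0.    ] [-3.3 -1.1  8.4] [-0.2   1.01 -0.06] 0.122
4 False 6.09 [-0.0001 -0.0006 -0.    ] [-3.4 -1.6  6.4] [-0.32  0.87 -0.07] 0.119
5 False 6.38 [-0.0001 -0.0008 -0.0001] [-3.8 -2.4  5.1] [-0.39  0.86  0.04] 0.115
6 False 6.82 [-0.0008 -0.0009 -0.0008] [-2.8 -4.7 -3.3] [-0.75  0.16  0.19] 0.111
```

View pics/e2.png

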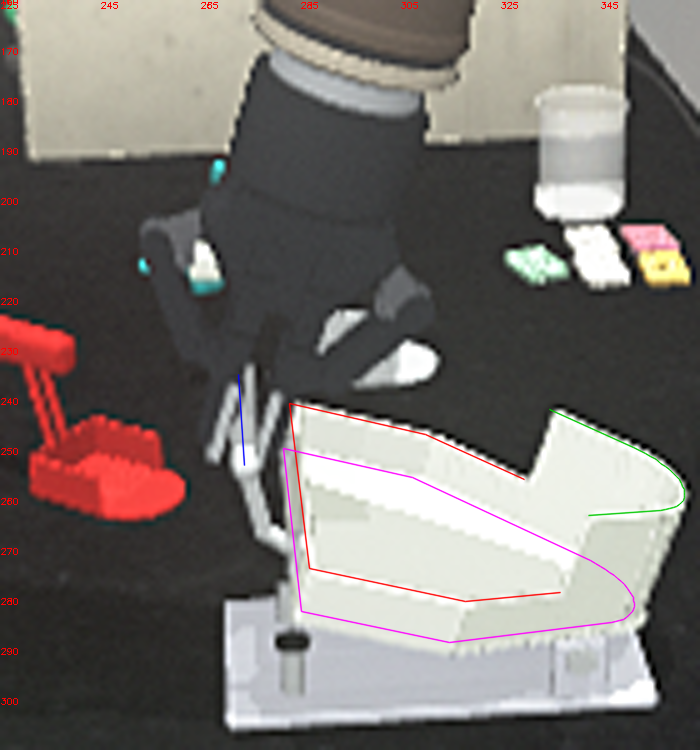

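```bash
python3 - <<'E'
from h import *
for tl in(.306,.312,.318,.324):
    q=handle_pose(tl,1);g=movel(*q,rate=.03,guard=30);dwell(.1)
    s=state();print(tl,g,round(s["time"],2),(s["position"]-q[0]).round(4),s["contact_force"].round(1),round(s["grip_width"],3))
    if g or s["contact_force"][2]<-30:break
p=s["position"]; r=R.from_quat(s["tcp_rot"])
a=handle_pose(.3)[0];print("pos vs .3 target",(p-a).round(4))
E
```

```text
0.306 False 7.27 [-0.001  -0.0009 -0.0011] [-3.3 -4.8 -7.1] 0.119
0.312 False 7.62 [-0.0013 -0.001  -0.0015] [ -3.7  -4.2 -12.5] 0.116
0.318 False 7.97 [-0.0019 -0.0009 -0.0022] [ -3.8  -5.7 -18.9] 0.114
0.324 False 8.32 [-0.0025 -0.001  -0.003 ] [ -5.9  -6.3 -27. ] 0.117
pos vs .3 target [-0.0005 -0.001   0.0006]
```

```bash
python3 - <<'E'
from h import *
move_gripper(.6)
q=handle_pose(.31,1,.07);movel(*q,rate=.25)
p=PO();sc=p["sc"];q2=scoop_tcp(np.r_[sc[:2],0],R.from_euler("z",sc[2]),1,.07)
move_to(*q2)
s=state();print(s["time"],(s["position"]-q2[0]).round(4),s["contact_force"].round(1),s["joint_positions"].round(2))
for n in("top","side"): cv2.imwrite(f"pics/f_{n}.png",get_image(n))
from fit import *
_,L=panlines(p["pan"],.3)
t=cv2.imread("pics/f_top.png");s2=cv2.imread("pics/f_side.png")
r=R.from_quat(s["tcp_rot"]);o=s["position"]
L+=[((np.array([o+r.apply([0,-.05,0]),o+r.apply([0,.05,0])])),(255,255,0)),((np.array([o,o+r.apply([0,0,-.1])])),(255,255,0))]+scooplines(T(sc[0],sc[1],0,sc[2]))
crop(t,325,195,80,100,6,"f1.png",L,"top");crop(s2,225,110,140,150,5,"f2.png",L,"side")
crop(t,330,200,60,60,10,"f3.png")
E
```

```text
10.4167 [ 0.0005 -0.002  -0.0004] [ 0.3 -1.2 -0.2] [-0.77  0.53  0.25  1.74 -0.16  0.9   1.13]
```

View pics/f1.png

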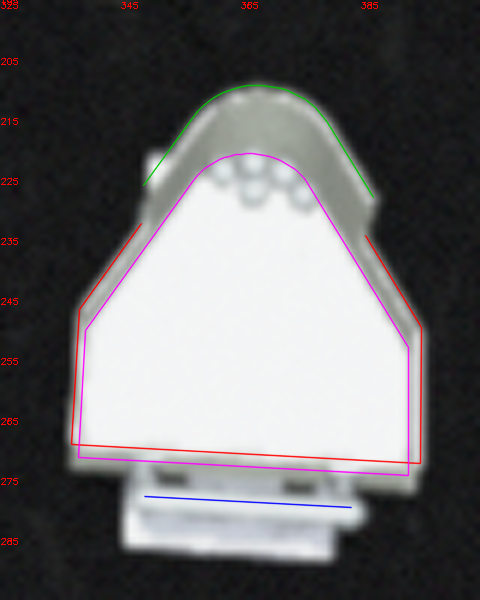

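View pics/f2.png

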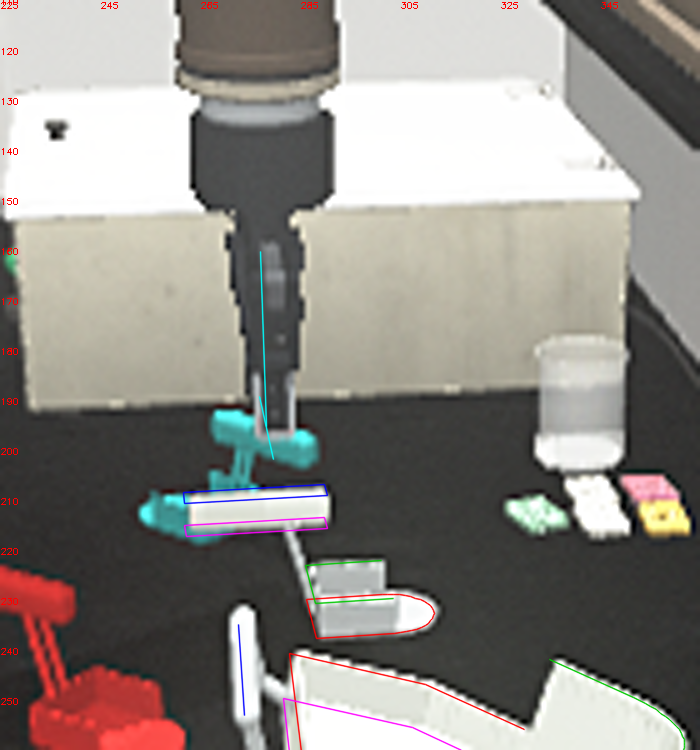

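View pics/f3.png

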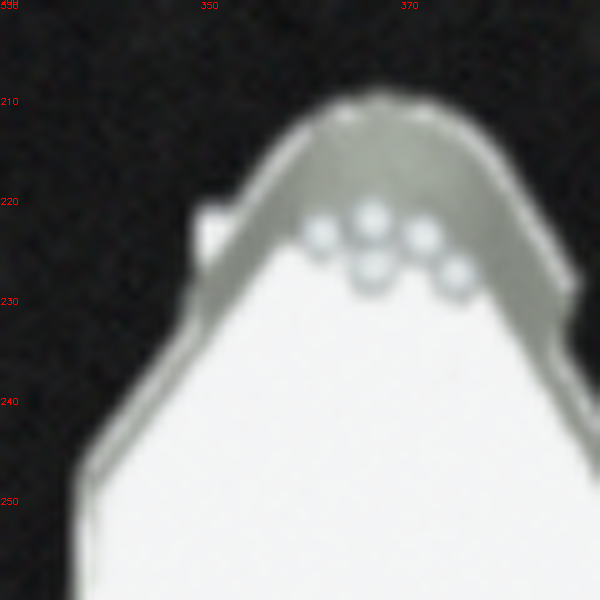

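```bash
python3 - <<'E'
from h import *
from fit import *
s=state();print(s["time"],s["position"],s["grip_width"])
p=PO();sc=p["sc"];r=R.from_quat(s["tcp_rot"]);o=s["position"]
L=[((np.array([o+r.apply([0,-.04,-.01]),o+r.apply([0,.04,-.01])])),(255,255,0)),((np.array([o,o+r.apply([0,0,-.1])])),(255,255,0))]+scooplines(T(sc[0],sc[1],0,sc[2]))
crop(cv2.imread("pics/f_top.png"),205,215,100,100,6,"g.png",L,"top")
E
```

```text
10.5167 [0.53823526 0.30035126 0.1208856 ] 0.6030097694642984
```

View pics/g.png

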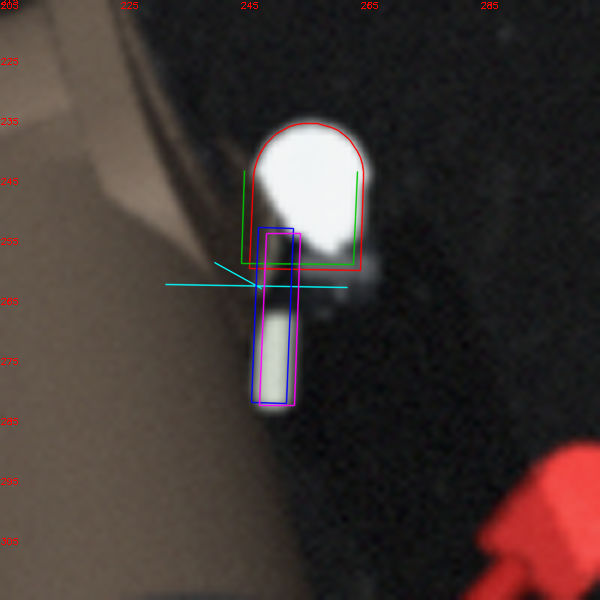

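```bash
python3 - <<'E'
from h import *
from fit import *
p=PO();sc=p["sc"];q=scoop_tcp(np.r_[sc[:2],0],R.from_euler("z",sc[2]),1)
print(movel(*q,rate=.12,guard=8))
move_gripper(.25);move_gripper(0.)
s=state();print(s["time"],(s["position"]-q[0]).round(4),s["contact_force"].round(1),s["ft_torque"].round(2),s["grip_width"])
r=R.from_quat(s["tcp_rot"]);rs=r*R.from_matrix(np.diag([-1,1,-1.]));print(rs.as_euler("zyx"))
q1=q[0]+[0,0,.12];movel(q1,q[1],rate=.15)
dwell(.1)
s=state();print(s["time"],s["position"]-q1,s["contact_force"].round(1),s["ft_torque"].round(2),s["grip_width"])
rs=R.from_quat(s["tcp_rot"])*R.from_matrix(np.diag([-1,1,-1.]))
o=s["position"]-R.from_quat(s["tcp_rot"]).apply([0,0,.019])-rs.apply([GX,0,GZ]);print(o,rs.as_euler("zyx"))
L=scooplines((o,rs))
for n in("top","side"): cv2.imwrite(f"pics/i_{n}.png",get_image(n))
uv=proj("top",[o])[0].astype(int);us=proj("side",[o])[0].astype(int)
crop(cv2.imread("pics/i_top.png"),uv[0]-50,uv[1]-40,100,100,6,"i1.png",L,"top");crop(cv2.imread("pics/i_side.png"),us[0]-60,us[1]-50,100,80,7,"i2.png",L,"side")
E
```

```text
False
11.8583 [0.0001 0.0001 0.0002] [-0.8  0.6  3.1] [ 0.05  0.22 -0.04] 0.1749235054494326
[ 0.00831055 -0.00020148  0.00025643]
12.9083 [-0.00070675 -0.00034844 -0.00128494] [ 0.2  0.2 -1. ] [0.   0.01 0.06] 0.17562810279416463
[0.6045766  0.30264844 0.11858892] [ 0.00830083  0.00184631 -0.00127931]
```

View pics/i1.png

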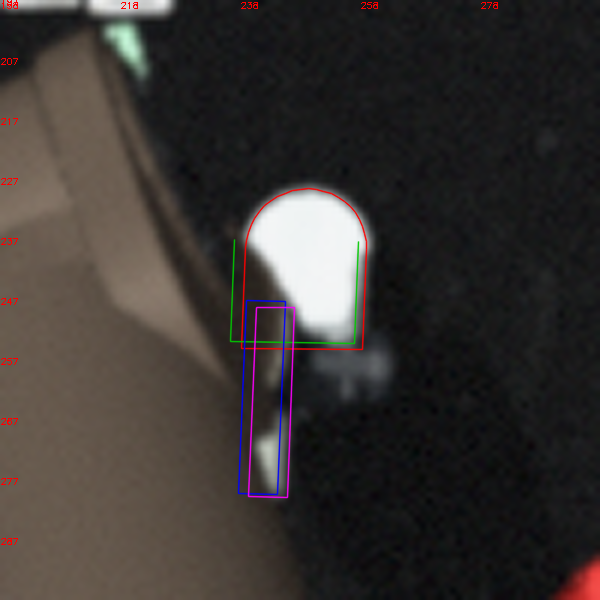

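View pics/i2.png

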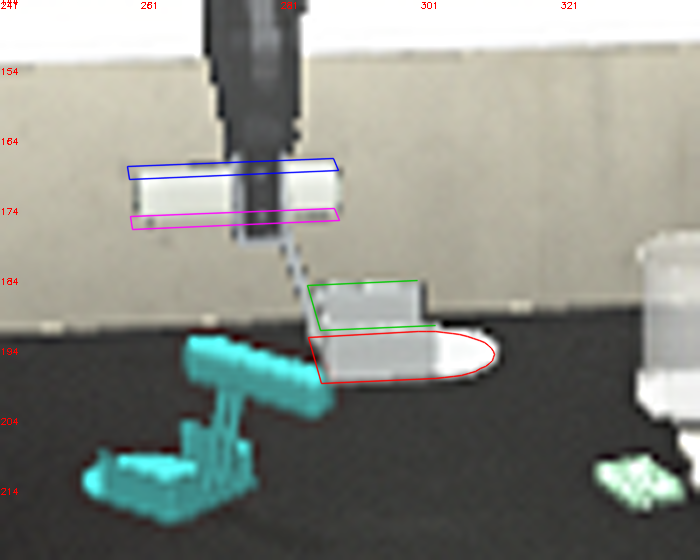

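```bash
python3 - <<'E'
from h import *
t=panT(.3)
print(proj("top",tr(t,[[.0245,0,.0075],[.0199,.0143,.0075],[.0199,-.0143,.0075],[.0079,-.0232,.0075],[.010,0,.0075]])))
o=lambda u:u
p0=proj("top",tr(t,[0,0,.0075]))[0];px=proj("top",tr(t,[.01,0,.0075]))[0]-p0;py=proj("top",tr(t,[0,.01,.0075]))[0]-p0
uv=np.array([[366.6,222],[361.5,223.5],[371.7,223.8],[366.5,227],[375,227.4]])
print(np.linalg.solve(np.c_[px,py],(uv-p0).T).T*10)
# IK path check
from fit import *
E
```

```text
[[366.72415561 221.17447016]
 [361.66848914 222.3311225 ]
 [371.69582603 222.85240593]
 [374.73593067 226.73541657]
 [366.58591979 225.65603094]]
[[ 21.71909731   0.27933718]
 [ 16.05533475  14.58160874]
 [ 16.8071242  -14.31103639]
 [  5.67845912   0.12582343]
 [  5.82423507 -23.96447639]]
```

```bash
cat >> h.py <<'E'
def pan_scoop(a,z,pitch,y=0,tilt=.3):
    # scoop with nose TIP at pan coords (a+.027, y, z), pitched (nose down +) rel. to pan floor
    t=panT(tilt);r=t[1]*R.from_euler("y",pitch)
    tip=tr(t,[a+.027,y,z])[0];return scoop_tcp(tip-r.apply([.027,0,0]),r,1)
def in_pan():
    s=state();t=panT(.3);rt=R.from_quat(s["tcp_rot"]);rs=rt*R.from_matrix(np.diag([-1,1,-1.]))
    tip=s["position"]-rt.apply([0,0,.019])-rs.apply([GX-.027,0,GZ])
    rel=t[1].inv()*rs
    return (t[1].inv().apply(tip-t[0])*1000).round(1),rel.as_euler("zyx").round(3),s["contact_force"].round(1),s["ft_torque"].round(2),round(s["time"],2)
E
python3 - <<'E'
from h import *
move_to(*pan_scoop(-.045,.11,.04));print(in_pan())
print(movel(*pan_scoop(-.045,.02,.04),rate=.15,guard=10),in_pan())
dwell(.15);print(in_pan())
print(movel(*pan_scoop(-.045,-.004,.04),rate=.02,guard=3.5),in_pan())
for n in("top","side"): cv2.imwrite(f"pics/j_{n}.png",get_image(n))
crop(cv2.imread("pics/j_side.png"),235,170,140,130,5,"j2.png")
E
```

```text
(array([-18. ,   2.7, 109.7]), array([0.003, 0.04 , 0.001]), array([-0.6,  0. , -0.5]), array([ 0.04, -0.44, -0.03]), 14.24)
False (array([-17.5,   0.6,  21. ]), array([ 0.001,  0.039, -0.   ]), array([ 0.2, -0.2, -1. ]), array([-0.01, -0.44, -0.01]), 14.99)
(array([-17.3,   0.1,  21.4]), array([0.   , 0.038, 0.   ]), array([-0.4,  0. ,  0.1]), array([-0.02, -0.38, -0.02]), 15.14)
True (array([-18.3,  -0.1,  -0.7]), array([-0.   ,  0.041, -0.   ]), array([-0.4, -0.1,  5.1]), array([ 0.02, -0.32,  0.01]), 16.08)
```

View pics/j2.png

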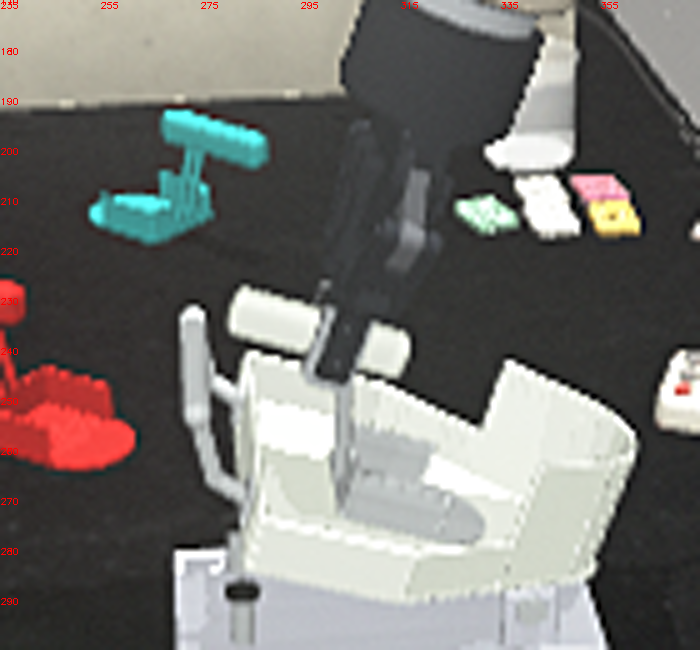

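```bash
python3 - <<'E'
from h import *
for a in(-.025,-.012,-.006,-.002,.001,.003,.005):
    g=movel(*pan_scoop(a,-.0009,.04),rate=.05,guard=15);print(a,g,in_pan())
    if g:break
for n in("top","side"): cv2.imwrite(f"pics/k_{n}.png",get_image(n))
crop(cv2.imread("pics/k_top.png"),330,195,60,60,10,"k1.png")
crop(cv2.imread("pics/k_side.png"),235,170,140,130,5,"k2.png")
E
```

```text
-0.025 False (array([ 2.6, -0.1, -0.5]), array([-0.   ,  0.039, -0.   ]), array([0.5, 0.2, 2.2]), array([-0.03, -0.8 , -0.01]), 16.74)
-0.012 False (array([15.1, -0.1, -0.6]), array([-0.  ,  0.04,  0.  ]), array([ 0.3, -0.1,  4. ]), array([-0.07, -0.37,  0.03]), 17.15)
-0.006 False (array([20.7, -0.1, -0.6]), array([-0.  ,  0.04,  0.  ]), array([-1.8, -0.6,  6.2]), array([-0.03,  0.06, -0.02]), 17.42)
-0.002 False (array([24.6, -0.2, -0.6]), array([-0.   ,  0.041, -0.   ]), array([-0.9, -0.4,  6.8]), array([-0.04,  0.13, -0.01]), 17.67)
0.001 False (array([27.5, -0.2, -0.6]), array([-0.   ,  0.041, -0.   ]), array([-1.8, -0.2,  6.3]), array([-0.09,  0.2 , -0.  ]), 17.92)
0.003 False (array([29.4, -0.3, -0.6]), array([-0.   ,  0.041, -0.   ]), array([-1.8, -0.8,  8.2]), array([-0.11,  0.32, -0.02]), 18.17)
0.005 False (array([31.2, -0.3, -0.6]), array([-0.   ,  0.041, -0.   ]), array([-3. , -0.3,  8.8]), array([-0.07,  0.53,  0.05]), 18.42)
```

View pics/k1.png

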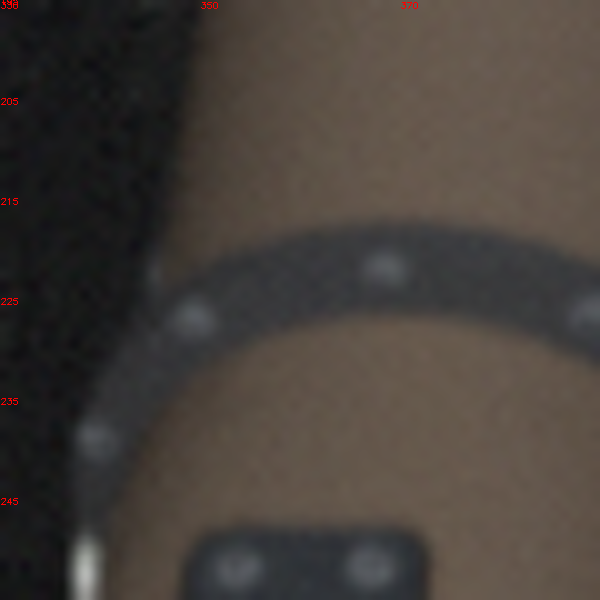

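View pics/k2.png

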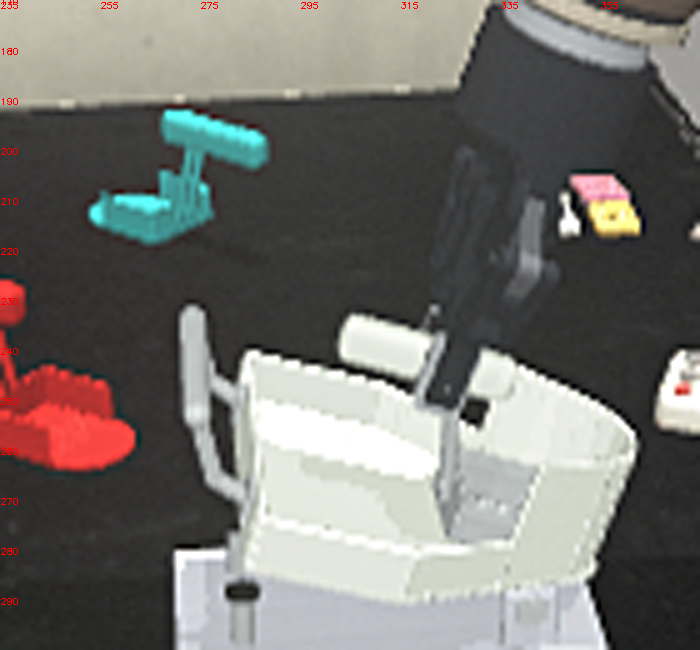

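```bash
python3 - <<'E'
from h import *
for al in(.02,.08,.14,.20,.26,.32):
    g=movel(*pan_scoop(.0035,.072*np.sin(al)+.001,-al),rate=.05,guard=20);print(al,g,in_pan())
    if g:break
for al,z in((.40,.035),(.48,.047),(.54,.058)):
    if g:break
    g=movel(*pan_scoop(.0025,z,-al),rate=.06,guard=20);print(al,g,in_pan())
dwell(.3);print(in_pan())
for n in("top","side"): cv2.imwrite(f"pics/l_{n}.png",get_image(n))
crop(cv2.imread("pics/l_top.png"),325,195,80,80,8,"l1.png")
crop(cv2.imread("pics/l_side.png"),235,170,140,130,5,"l2.png")
E
```

```text
0.02 False (array([29.4,  0.2,  2. ]), array([ 0.   , -0.018,  0.   ]), array([ 0.8,  1. , -1.3]), array([ 0.01, -0.23, -0.01]), 18.77)
0.08 False (array([29.9,  0.3,  6.4]), array([ 0.   , -0.078,  0.   ]), array([-0.9, -0.7, -2. ]), array([ 0.03, -0.12,  0.03]), 19.02)
0.14 False (array([30.2,  0.2, 10.7]), array([ 0.   , -0.137,  0.   ]), array([-0.1,  0.1, -1.5]), array([-0.02, -0.02, -0.01]), 19.27)
0.2 False (array([30.3,  0.1, 15. ]), array([ 0.   , -0.197,  0.   ]), array([ 0.3,  1.2, -1.4]), array([ 0.  ,  0.01, -0.02]), 19.52)
0.26 False (array([30.4,  0.1, 19.3]), array([ 0.   , -0.257,  0.   ]), array([-0.6, -0.1, -0.9]), array([0.01, 0.05, 0.05]), 19.77)
0.32 False (array([30.6,  0.1, 23.7]), array([ 0.   , -0.318,  0.   ]), array([ 0.4,  0. , -1. ]), array([0.04, 0.14, 0.03]), 20.02)
0.4 False (array([29.1,  0.2, 34.7]), array([ 0.   , -0.397,  0.   ]), array([-0. , -0.2, -1.7]), array([0.  , 0.26, 0.03]), 20.27)
0.48 False (array([29.3,  0.2, 46.5]), array([ 0.   , -0.476,  0.   ]), array([ 0.4, -0.2, -1.9]), array([0.02, 0.36, 0.04]), 20.52)
0.54 False (array([29.6,  0.2, 57.7]), array([ 0.   , -0.537,  0.   ]), array([ 0.2, -0.9, -0.9]), array([ 0.06,  0.42, -0.03]), 20.77)
(array([29.9,  0. , 58. ]), array([ 0.   , -0.539, -0.   ]), array([-0.4, -0.1, -1.3]), array([-0.01,  0.39, -0.03]), 21.07)
```

View pics/l1.png

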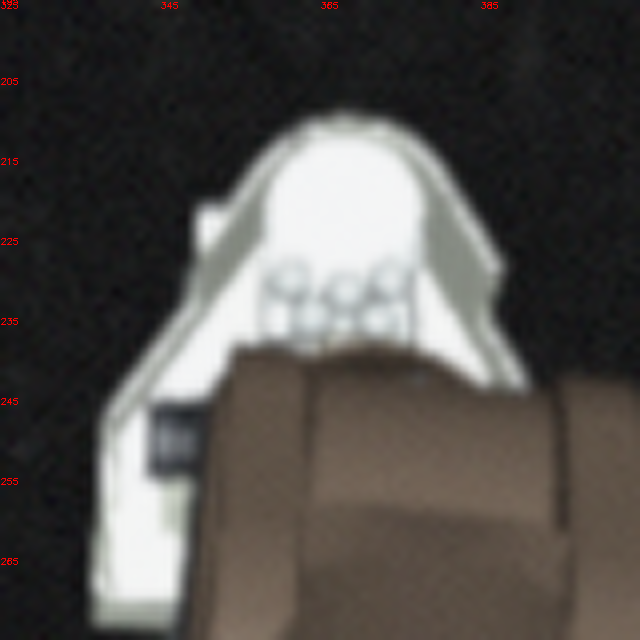

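View pics/l2.png

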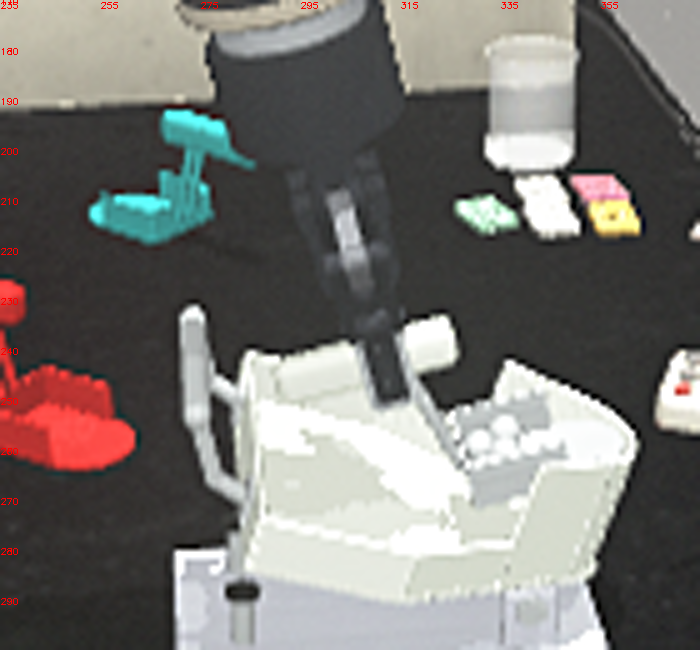

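```bash
cat >> h.py <<'E'
def tub_scoop(y,z,pitch,x=0,dyaw=0):
    # tip at tub-frame (x,y), world z; nose along tub -y; pitch nose-down +
    tb=PO()["tub"];ry=R.from_euler("z",tb[2]);tip=np.r_[tb[:2],0]+ry.apply([x,y,0]);tip[2]=z
    r=R.from_euler("zy",[tb[2]-np.pi/2+dyaw,pitch]);return scoop_tcp(tip-r.apply([.027,0,0]),r,1)
E
python3 - <<'E'
from h import *
s=state();q=s["position"]
movel(q+[0,0,.05],rate=.08)
p=PO()["pan"]
r=R.from_euler("zy",[p[2],-.36]);tip=tr(panT(.3),[.0,0,.06])[0]+[0,0,.12]
a=scoop_tcp(tip-r.apply([.027,0,0]),r,1);movel(*a,rate=.1)
s=state();print(s["time"],s["position"]-a[0],s["ft_torque"].round(2))
b=tub_scoop(.02,.16,-.36)
print(solve_ik(*b))
movel(*b,rate=.12)
s=state();print(s["time"],s["position"]-b[0],s["joint_positions"].round(2))
for pi in(.3,.5,.6,.7,.8):
    j=solve_ik(*tub_scoop(.02,.065,pi));print(pi,None if j is None else np.round(j,2))
for n in("top","side"): cv2.imwrite(f"pics/m_{n}.png",get_image(n))
crop(cv2.imread("pics/m_top.png"),320,180,200,140,4,"m1.png")
crop(cv2.imread("pics/m_side.png"),235,200,180,220,3,"m2.png")
E
```

```text
22.8333 [ 2.40984771e-05  1.50623847e-04 -3.78557852e-04] [-0.01  0.54  0.01]
[-0.20349689  0.21720396  0.60302268  2.0894645  -0.46724083  0.57992143
  0.85926892]
24.4167 [ 1.49982864e-04  6.32924526e-04 -2.36484406e-05] [-0.21  0.22  0.61  2.09 -0.47  0.58  0.87]
0.3 [-0.17  0.74  0.6   1.53 -0.3   1.28  0.63]
0.5 [-0.13  0.88  0.58  1.32 -0.26  1.53  0.59]
0.6 [-0.11  0.96  0.58  1.21 -0.25  1.66  0.58]
0.7 [-0.09  1.03  0.58  1.09 -0.24  1.79  0.57]
0.8 [-0.07  1.12  0.58  0.98 -0.23  1.92  0.57]
```

View pics/m1.png

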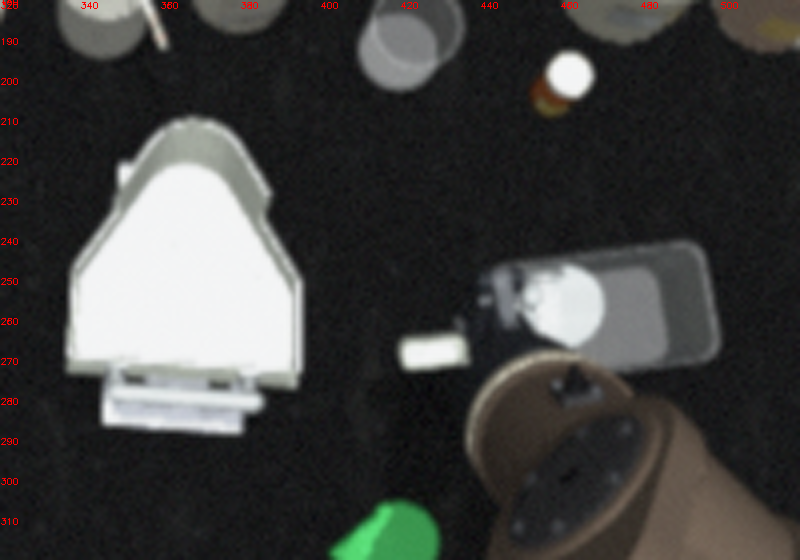

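View pics/m2.png

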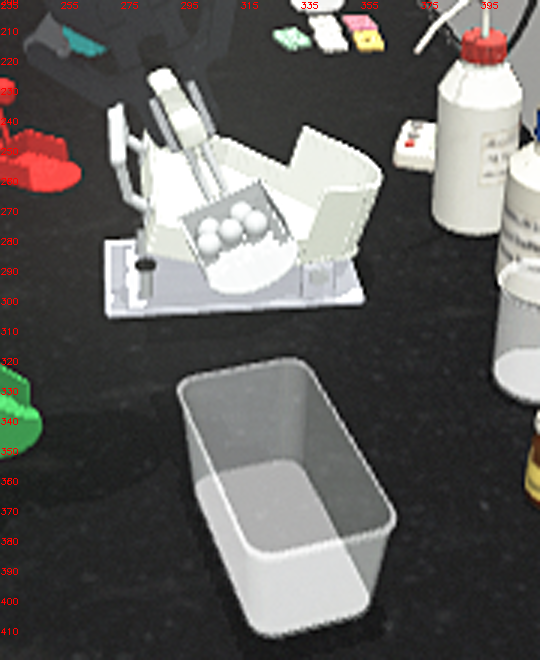

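```bash
python3 - <<'E'
from h import *
for z,pi,v in((.11,-.25,.1),(.09,-.05,.08),(.078,.1,.06),(.068,.25,.06),(.064,.4,.06),(.062,.55,.06),(.062,.68,.06)):
    g=movel(*tub_scoop(.02,z,pi),rate=v,guard=12);s=state();print(pi,g,round(s["time"],2),s["contact_force"].round(1))
    if g:break
dwell(.4)
for n in("top","side"): cv2.imwrite(f"pics/n_{n}.png",get_image(n))
crop(cv2.imread("pics/n_top.png"),320,180,200,140,4,"n1.png")
crop(cv2.imread("pics/n_side.png"),260,220,130,200,3,"n2.png")
E
```

```text
-0.25 False 25.14 [ 0.7 -0.  -2.4]
-0.05 False 25.52 [-0.8  0.3 -0.9]
0.1 False 25.89 [-1.1 -0.3 -2.3]
0.25 True 26.15 [-2.5  4.5 13.1]
```

View pics/n1.png

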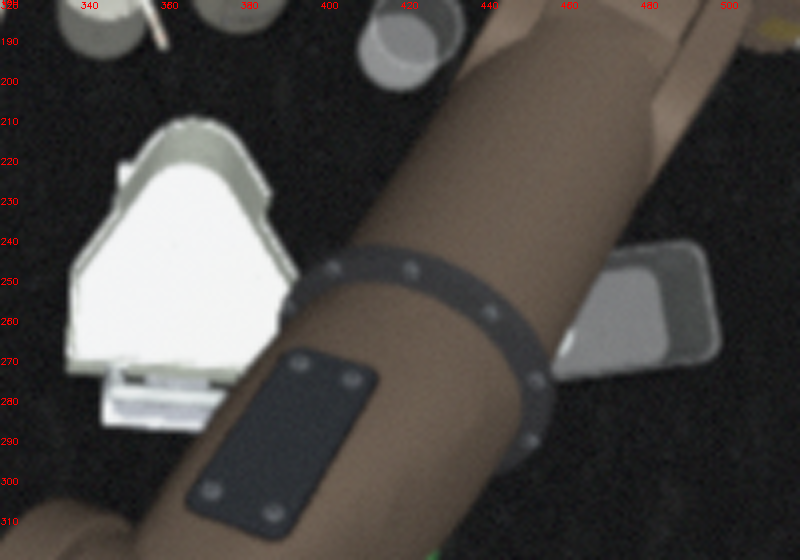

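View pics/n2.png

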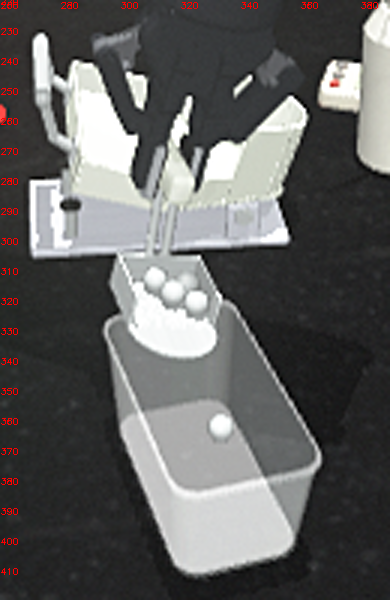

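```bash
python3 - <<'E'
from h import *
from fit import *
def sp():
    s=state();rt=R.from_quat(s["tcp_rot"]);rs=rt*R.from_matrix(np.diag([-1,1,-1.]))
    return s["position"]-rt.apply([0,0,.019])-rs.apply([GX,0,GZ]),rs,s
o,rs,s=sp();print(o,rs.as_euler("zyx"),s["contact_force"],s["ft_torque"],s["time"])
tub=PO()["tub"]
L=scooplines((o,rs))+tublines(T(tub[0],tub[1],0,tub[2]))
crop(cv2.imread("pics/n_side.png"),285,240,100,100,6,"n3.png",L,"side")
g=tr((o,rs),[GX,0,GZ])[0]
r2=rs*R.from_euler("y",-.25)
L2=scooplines((g-r2.apply([GX,0,GZ]),r2))
crop(cv2.imread("pics/n_side.png"),285,240,100,100,6,"n4.png",L2,"side")
E
```

```text
[ 0.56064069 -0.25058172  0.07263713] [-1.44075811  0.23924168  0.00283799] [-1.54904853  1.63128111  6.89197918] [ 0.37994159  0.56482622 -0.18888981] 26.65
```

View pics/n3.png

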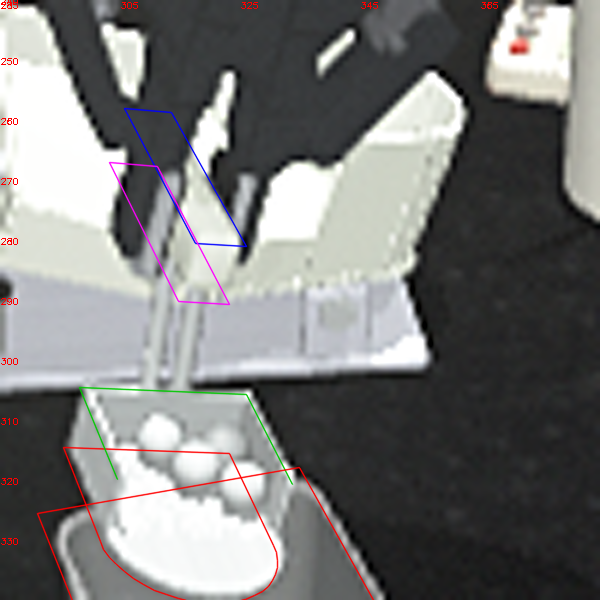

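View pics/n4.png

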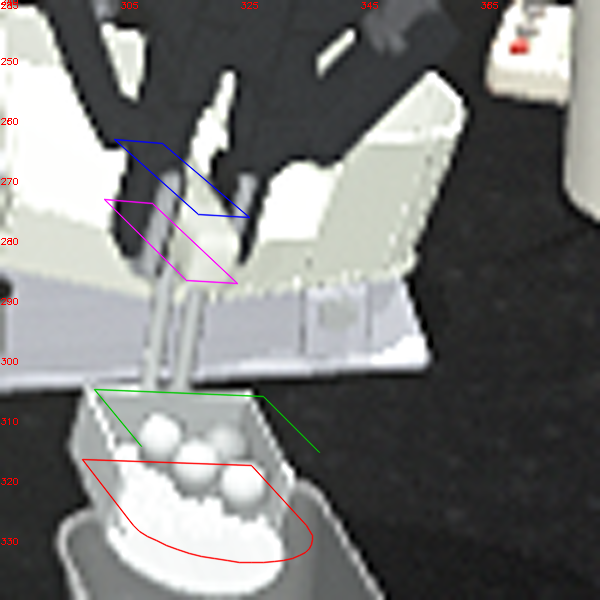

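```bash
cat >> h.py <<'E'
def sp():
    s=state();rt=R.from_quat(s["tcp_rot"]);rs=rt*R.from_matrix(np.diag([-1,1,-1.]))
    return s["position"]-rt.apply([0,0,.019])-rs.apply([GX,0,GZ]),rs,s
E
python3 - <<'E'
from h import *
from fit import *
o,rs,s=sp();print(s["time"],s["contact_force"].round(1),s["grip_width"])
cv2.imwrite("pics/o_side.png",get_image("side"))
im=cv2.imread("pics/o_side.png")
L=scooplines((o,rs))
crop(im,290,290,55,60,10,"o1.png")
for x in(-.035,-.02,0):print(x,proj("side",tr((o,rs),[[x,.0175,.009],[x,-.0175,.009]])).round(1).tolist())
E
```

```text
26.65 [-1.5  1.6  6.9] 0.1749819495824226
-0.035 [[320.7, 314.2], [302.5, 313.5]]
-0.02 [[323.1, 319.2], [304.6, 318.6]]
0 [[326.4, 326.1], [307.6, 325.7]]
```

View pics/o1.png

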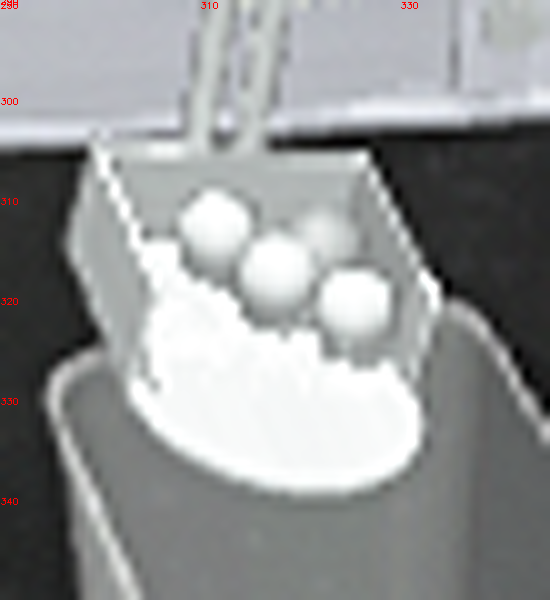

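```bash
python3 - <<'E'
from h import *
from fit import *
o,rs,s=sp()
obs=[([-45,-27,22],(298.8,304.3)),([-45,27,22],(326.2,305)),([0,27,22],(333,319.5)),([-45,-27,0],(296.8,314)),([0,-27,0],(303,329.5)),([0,27,0],(332,331))]
P=np.array([a for a,_ in obs])/1000.;U=np.array([b for _,b in obs])
a=np.linspace(-np.pi/2,np.pi/2,30);nose=np.c_[.027*np.cos(a),.027*np.sin(a),0*a]
g0=tr((o,rs),[GX,0,GZ])[0]
def f(x):
    r=rs*R.from_rotvec(x[3:6]);t=(g0+x[:3]-r.apply([GX,0,GZ]),r)
    nv=proj("side",tr(t,nose));return np.r_[(proj("side",tr(t,P))-U).ravel(),nv[:,1].max()-338.8,x[:3]/.003]
r=least_squares(f,np.zeros(6));print(r.x.round(3));print(r.fun.round(1))
rr=rs*R.from_rotvec(r.x[3:6]);print(rr.apply([[1,0,0],[0,1,0]]).round(3))
t=(g0+r.x[:3]-rr.apply([GX,0,GZ]),rr)
crop(cv2.imread("pics/o_side.png"),280,240,80,105,7,"o2.png",scooplines(t),"side")
print(tr(t,[[-.045,.027,0],[-.045,-.027,0],[0,-.027,0],[.027,0,0]]).round(3))
E
```

```text
[ 0.001  0.    -0.     0.018 -0.029 -0.011]
[-0.2 -0.1  0.5  0.1  1.3 -0.  -0.6  0.5 -0.7  0.  -0.6 -1.1  0.6  0.3
  0.1 -0. ]
[[ 0.122 -0.992 -0.003]
 [ 0.969  0.12  -0.218]]
[[ 0.583 -0.204  0.069]
 [ 0.531 -0.211  0.08 ]
 [ 0.536 -0.255  0.08 ]
 [ 0.566 -0.279  0.074]]
```

View pics/o2.png

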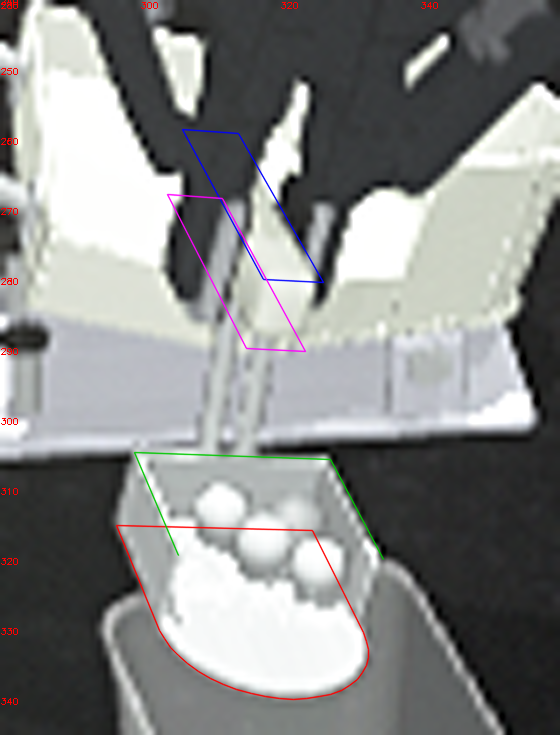

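```bash
sed -i 's/from_euler("zy"/from_euler("ZY"/g' h.py fit.py; python3 - <<'E'
from h import *
s=state();movel(s["position"]+[0,0,.03],rate=.06)
for z,pi,v in((.11,-.15,.08),(.095,-.0,.06)):
    q=tub_scoop(.015,z,pi);print(np.round(solve_ik(*q),2));g=movel(*q,rate=v,guard=12);s=state();print(pi,g,round(s["time"],2),s["contact_force"].round(1),sp()[1].as_euler("ZYX").round(3))
for pi in(.2,.4,.5,.6,.7,.8):
    j=solve_ik(*tub_scoop(.015,.07,pi));print(pi,None if j is None else np.round(j,2))
for n in("top","side"): cv2.imwrite(f"pics/p_{n}.png",get_image(n))
crop(cv2.imread("pics/p_side.png"),260,220,130,200,3,"p2.png")
E
```

```text
[-0.39  0.5   0.75  1.88 -0.27  0.83  0.59]
-0.15 False 27.88 [ 1.8 -0.  -1.3] [-1.434e+00 -1.490e-01 -1.000e-03]
[-0.21  0.51  0.65  1.81 -0.38  0.94  0.73]
-0.0 False 28.23 [ 0.1  0.4 -2.3] [-1.439e+00 -1.000e-03 -0.000e+00]
0.2 [-0.01  0.58  0.56  1.71 -0.51  1.11  0.9 ]
0.4 [ 0.17  0.65  0.49  1.57 -0.6   1.33  1.  ]
0.5 [ 0.25  0.69  0.45  1.5  -0.63  1.44  1.03]
0.6 [ 0.33  0.75  0.41  1.43 -0.66  1.54  1.04]
0.7 [ 0.4   0.8   0.37  1.35 -0.69  1.64  1.05]
0.8 [ 0.46  0.86  0.35  1.27 -0.72  1.75  1.06]
```

View pics/p2.png

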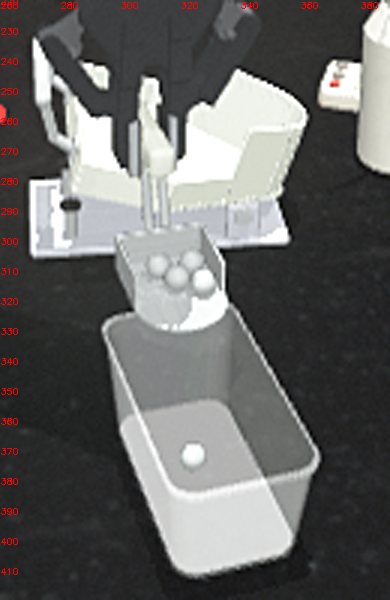

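```bash
python3 - <<'E'
from h import *
for z,pi,v in((.085,.12,.06),(.075,.25,.06),(.068,.4,.06),(.066,.55,.06),(.066,.75,.08)):
    g=movel(*tub_scoop(.015,z,pi),rate=v,guard=12);s=state();print(pi,g,round(s["time"],2),s["contact_force"].round(1),sp()[1].as_euler("ZYX").round(3))
    if g:break
dwell(.4)
for n in("top","side"): cv2.imwrite(f"pics/q_{n}.png",get_image(n))
crop(cv2.imread("pics/q_side.png"),260,220,130,200,3,"q2.png")
E
```

```text
0.12 False 28.62 [ 0.6  0.5 -1.9] [-1.437e+00  1.180e-01 -1.000e-03]
0.25 False 28.93 [-0.1 -1.  -1.1] [-1.437  0.248 -0.002]
0.4 False 29.28 [-0.1  0.2 -1.5] [-1.435e+00  3.980e-01 -1.000e-03]
0.55 False 29.68 [-0.4 -0.  -1.4] [-1.434e+00  5.480e-01 -1.000e-03]
0.75 False 30.1 [-0.1  0.5 -0.6] [-1.435e+00  7.490e-01 -1.000e-03]
```

View pics/q2.png

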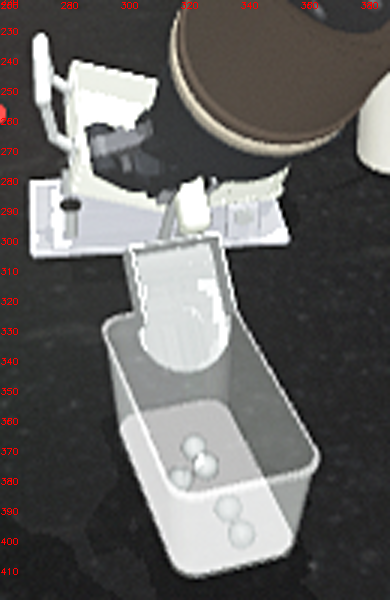

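```bash
python3 - <<'E'
from h import *
movel(*tub_scoop(.015,.15,.2),rate=.15);movel(*tub_scoop(.03,.2,0),rate=.2)
sc=PO()["sc"];q=scoop_tcp(np.r_[sc[:2],0],R.from_euler("z",sc[2]),1)
movel(q[0]+[0,0,.18],q[1],rate=.25)
movel(q[0]+[0,0,.015],q[1],rate=.15,guard=8);dwell(.2)
print(state()["time"],(state()["position"]-q[0]).round(4))
for n in("top","side"): cv2.imwrite(f"pics/r_{n}.png",get_image(n))
crop(cv2.imread("pics/r_side.png"),245,180,120,120,5,"r2.png")
crop(cv2.imread("pics/r_top.png"),320,180,200,140,4,"r1.png")
E
```

```text
35.275 [0.0004 0.0002 0.0157]
```

View pics/r2.png

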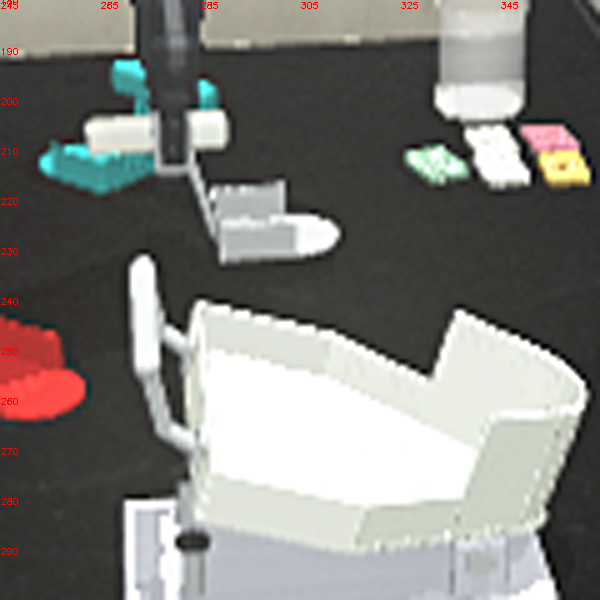

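View pics/r1.png

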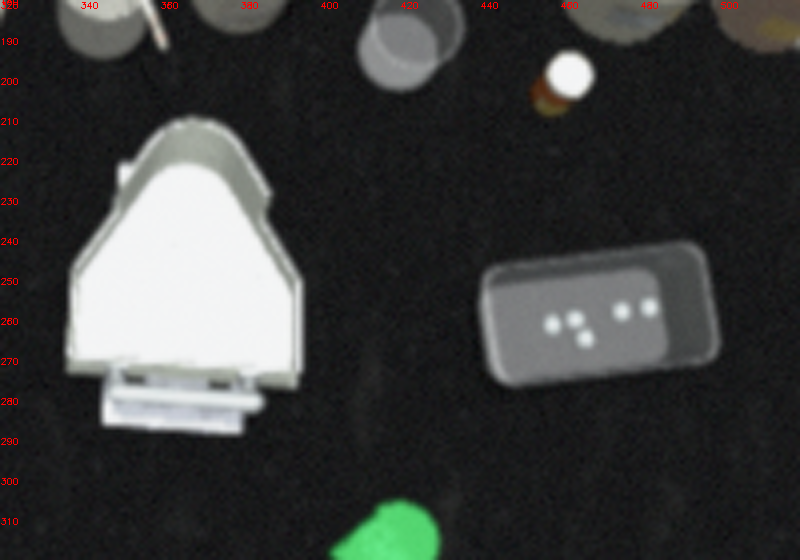

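```bash
python3 - <<'E'
from h import *
sc=PO()["sc"];q=scoop_tcp(np.r_[sc[:2],0],R.from_euler("z",sc[2]),1)
print(movel(q[0]+[0,0,-.001],q[1],rate=.03,guard=3.5))
s=state();print(s["time"],(s["position"]-q[0]).round(4),s["contact_force"].round(1))
move_gripper(.3);dwell(.1);move_gripper(.6)
movel(s["position"]+[0,0,.15],rate=.15);dwell(.3)
s=state();print(s["time"])
for n in("top","side"): cv2.imwrite(f"pics/s_{n}.png",get_image(n))
crop(cv2.imread("pics/s_side.png"),245,180,120,120,5,"s2.png")
for n in("top","side"):
    a=cv2.imread(f"pics/{n}0.png").astype(int);b=cv2.imread(f"pics/s_{n}.png").astype(int)
    cv2.imwrite(f"pics/diff_{n}.png",np.abs(a-b).max(2).clip(0,255).astype(np.uint8))
for f in("f_top","r_top"): pass
a=cv2.imread("pics/f_top.png").astype(int);b=cv2.imread("pics/r_top.png").astype(int)
d=np.abs(a-b).max(2);print("pan diff since raise",d[200:295,332:400].max(),d[200:295,332:400].mean(),"tub rim", d[238:280,438:505].mean())
E
```

```text
True
35.8917 [-0.0004 -0.0002 -0.0007] [-0.5 -1.2  5.7]
38.075
pan diff since raise 75 3.3057275541795668 tub rim 5.968727789623312
```

View pics/s2.png

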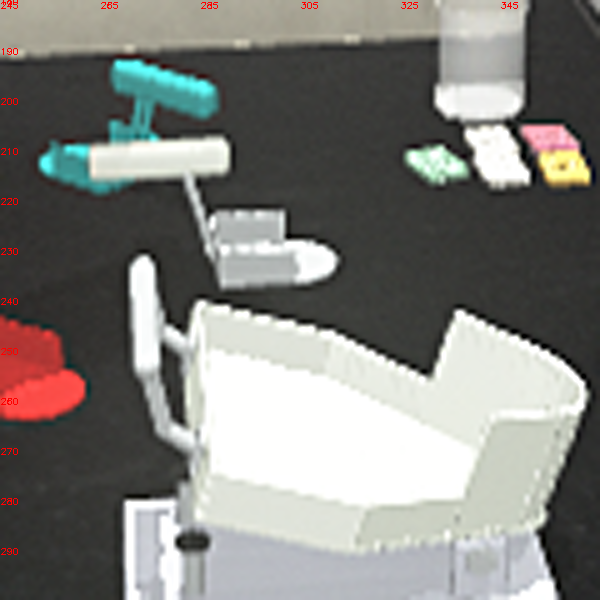

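View pics/diff_side.png

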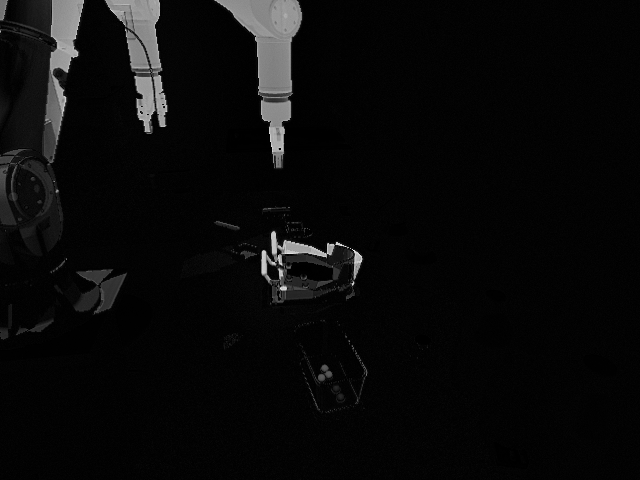

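View pics/s_top.png

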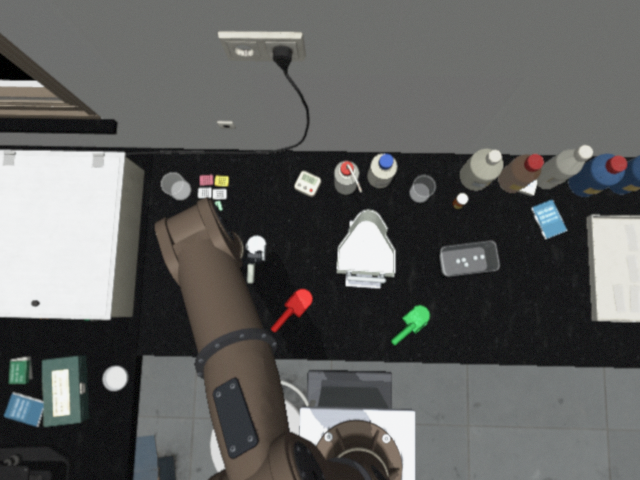

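```bash
python3 - <<'E'
import cv2,numpy as np
L=lambda f:cv2.imread(f"pics/{f}.png",0).astype(np.float32)
def sh(a,b,y0,y1,x0,x1):
    w=cv2.createHanningWindow((x1-x0,y1-y0),cv2.CV_32F);return cv2.phaseCorrelate(L(a)[y0:y1,x0:x1],L(b)[y0:y1,x0:x1],w)
print("pan side",sh("f_side","s_side",225,300,255,370),"top",sh("f_top","s_top",200,295,330,402))
print("tub side",sh("side0","s_side",310,420,285,375),"top",sh("top0","s_top",232,285,432,506))
from bench import sign_off
sign_off()
E
```

```text
pan side ((0.01742408856132016, 0.4657842202388025), 1.0078588042789036) top ((-0.08266344510514756, 0.026457530164670118), 0.9075062520526074)
tub side ((-0.5451403952821252, 0.04661390741588178), 0.5944925461875068) top ((0.5334697577951957, -0.016916954863809508), 0.3128999557024167)
the job is handed in; nothing more can be done
```

The job is handed in at about 38 s. I raised the pan to its end stop and released it. I then scooped all five balls in one scoopful, tipped them into the tub, and laid the white-gripped scoop back flat where it had lain.

**Last checks**
- **Balls:** all five show in the tub in the top and side views after tipping. None show in the pan or on the bench.
- **Pan:** still raised. It sits about 0.5 px from just after raising in the side view and under 0.1 px in the top view.
- **Things around:** the before/after difference picture shows only the pan, the balls, the arm and faint edges. The beaker, timer and jar have not moved.

**What went wrong**
- **Tilt error over the tub:** an error in my rotation code made the scoop roll sideways instead of tipping forward. Its heel touched the tub rim at about 13 N and one ball dropped early, into the tub. I raised the scoop, corrected the code and tipped out the other four properly.
- **Tub position:** it measures about 0.5 px of shift in each view, roughly 1–1.5 mm. The balls inside it disturb that reading, so the touch may have moved it by about that much.
- **Camera disagreement:** the top camera put the pan about 3 mm nearer the robot than touching the handle did. I used the touch value, and the scoop met the pan floor within 1 mm of the expected height.

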